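Put the demonstration bench back in order

ROBOT

A 6-joint arm with a two-finger parallel gripper is mounted at the origin on the work surface. World frame = base frame: x ahead of the robot, y to its left, z up, the work surface at z = 0. Lengths are in m, angles in degrees, forces in N, time in s.
With the tool pointing down it reaches from about 0.375 to 0.9 m from the base axis. Payload 3.1 kg.
Tool frame: the origin (TCP) lies on the centre line of the jaws, within the pads' length; the fingertips stand finger_overhang ahead of it and the grasp point (between the pads) lies 5 mm behind it (finger_overhang is the distance from the TCP to the fingertips, in m); z points along the fingers, y is the line along which they close (so a half turn about z gives the same grasp; the last joint's range is limited). The gripper opens to 87 mm and grips with 3 to 60 N. Pads are 19 mm wide; open, the fingers measure 117 mm over their backs; the gripper's body (75 mm by 190 mm) begins 51 mm behind the grasp point.
Start: joints at [-75.373, 30.224, 82.088, -0, 67.689, -10.227], TCP at [0.263, -0.567, 0.212] pointing down, gripper open.
Joint ranges: [-176.69, 176.69], [-43.24, 126.21], [12.49, 139.97], [-82, 262], [0, 151.66], [-163.58, 163.58]. Speed limits (degrees/s): [159.86, 159.86, 180, 180, 180, 180].

INTERFACE

Orientations are given as a 3x3 rotation matrix whose columns are the frame's x, y, z axes.
In Python, from rig import read_state, capture, calibration, hand_in, finger_overhang gives the robot as it stands.
- The arm moves only by the tool send_rows, never from a script. Its argument "plan" is a list of rows, each a list of 5 numbers: the closure in counts, from 0 (fully open) to 255 (shut), then the shift along the tool's x, y, z in m, then the turn about the tool's z in rad. A call has 1 to 20 rows; each row shifts and turns the commanded pose from where the row before left it, along the tool's axes as they then stand; what a row does not reach is not made up. A row lasts 1/12 s, in which the tool goes at most 41.7 mm and 7.16 degrees, less where a joint would pass 70% of its speed; a pose out of reach is approached as far as the arm can. A call is refused whole if a number of a shift passes 0.0417 or a number of a turn 0.125, either way. A call with a gripper value outside its range is refused whole. The fingers move at their own pace and stop on an object; the grip force is fixed at half the most. Time passes only in rows, so rows that do not move let the fingers close. It gives the time, the measured TCP pose, the force, the opening and the grip force at its end, in the units of the state.
- read_state(): the state, without advancing time (a new reading comes with each control period).
- capture(name): name is "side" or "top" or "wrist"; returns (picture, depth): 480x640x3 uint8, blue, green, red; 480x640 float32, m along the optical axis (not along the pixel's ray), 0 where there is no reading.
- calibration(name): a dict with "fx", "fy", "cx", "cy" (pixels), "xyz" and "rotation" of the camera in the world. Camera axes: x right, y down, z forward; pixel columns grow to the right and rows downward; lengths in m; the calibration is good to about 2 mm. The wrist camera is an equidistant fisheye: a pixel r from the principal point sees the ray r / f radians off the axis. A picture is of the moment at which its call begins: read the wrist's pose just before it. calibration takes no time and is no camera call; for the wrist camera it gives the pose at the moment of the call.
- hand_in(): hands the job in; it is judged then, once.
The state is a dict: "time_s": time; "joint_positions": joint angles; "qvel": joint speeds; "tau": joint torques, N m; "position": TCP position; "tcp_rot": TCP orientation; "force": force on the tool from outside, world axes, zero at the start; "moment": the same for the moment, N m; "opening": opening from 0.0 (shut) to 1.0 (fully open); "grasp_force": force on a finger pad.
Only numpy, scipy, OpenCV 4.12 (cv2) and the standard library are available. Lean on these libraries where they do the work, as an engineer would, in place of code of your own. Each camera call takes 0.05 s, during which the arm holds its last target. There are 200 camera calls.

TASK

After the lesson everything on the demonstration bench stands in the wrong place. Put the gas burner on the grey heat-proof mat, the matchbox in the white tray, the brass weight on the pan of the balance and the crucible on the hotplate, each in the middle of its place, upright (the matchbox flat on its broad face) and let go. The round cork mat is free for parking things on the way: never set anything on the bare bench, do not drop anything, and leave the amber jar alone.

Things in the scene. Friction and masses are not known exactly. Their poses are not given: they have to be found in the camera images.
- burner_mid (a point): Loose refillable bench gas burner, about 0.35 kg, 136 mm tall, standing upright: round blue tank 64 mm across on a 74 mm round foot, black shoulder up to 68 mm above its underside, then an upright brass tube 24 mm across from 76 to 126 mm above the underside (the best place to grip it, from above), narrowing to 18 mm from there to the top. A small black valve knob sticks out to its -x side 73 mm up. The point is on its axis, 68 mm above its underside. Its z axis points up.
- matchbox_mid (a point): Loose cardboard matchbox, about 20 g, 60 mm (its x) by 40 mm (its y) by 20 mm high, lying flat. The point is its centre, 10 mm above its underside. Its z axis points up.
- weight_mid (a point): Loose brass balance weight, about 0.5 kg, 62 mm tall: upright cylinder 38 mm across up to 44 mm, with a 22 mm knob on a thin neck above (knob from 50 to 62 mm). The point is on its axis, 31 mm above its underside. Its z axis points up.
- crucible_mid (a point): Loose white porcelain crucible, about 70 g, an open round cup 44 mm tall, 46 mm across at the rim, 45 mm across 14 mm up, tapering to 34 mm at the foot. The point is on its axis, 22 mm above its underside. Its z axis points up.
- heatmat_top (a point): Fixed grey square heat-proof mat, 120 by 120 mm, 8 mm thick: home of the burner. The point is the centre of its upper face, 8 mm above the bench.
- tray_floor (a point): Fixed open white plastic tray, outside 130 mm (its x) by 160 mm (its y), walls 4 mm thick and 24 mm high above the bench: home of the matchbox. The point is the centre of its inner floor, 8 mm above the bench.
- balance_top (a point): Fixed grey electronic balance, body 130 by 130 mm and 44 mm high, with a round steel pan 104 mm across whose upper face is 60 mm above the bench, black display strip on the robot's side: home of the weight. The point is the centre of the pan's upper face.
- hotplate_top (a point): Fixed hotplate, white housing 134 mm (x) by 136 mm (y) with two black knobs on the robot's side and a square dark heating plate 116 by 116 mm whose upper face is 60 mm above the bench (cold): home of the crucible. The point is the centre of the plate's upper face.
- corkmat_top (a point): Fixed round cork mat, 116 mm across, 8 mm thick, empty at the start: the free spot for parking. The point is the centre of its upper face, 8 mm above the bench.
- jar_mid (a point): Bystander: closed amber glass jar with a black cap, 44 mm across, 85 mm tall, beyond the work. To be left where it is. The point is on its axis half-way up.
Mind the look-alikes: they are no part of the job. Leave any purple or red look-alike of the part that bears hotplate_top alone. Of the things shaped like the part that bears weight_mid, the brass one is meant.

How it is judged:
By the outcome, as a careful person would: the job done as asked, in the order asked, and still so for the second after the job is handed in, with the robot touching nothing.
It also fails if it takes over 136 s, if anything falls off the work surface, if the arm or the gripper's body presses on something with over 40 N, if the wrist force passes 120 N, or if a joint passes its speed limit or range.

## Working session

There is one attempt and no reset: what is moved stays moved. The work goes in short steps, Python scripts to look and compute and a tool call to move; the robot and the scene stay as the last step left them, time stands still between calls to the robot, and variables do not carry over. Pictures are saved under pics/ and viewed, at most 14 in all, crops included, and the job is handed in when it is done.

Besides the shell and the picture viewer there is one more tool, called after "Call:" as a command line: name --pt "numbers of a row" for each row, then --argument value for the rest. send_rows: Moves the arm, as the interface text tells. Its arguments: {"type":"object","properties":{"plan":{"type":"array","items":{"type":"array","items":{"type":"number"}}}},"required":["plan"]}

```bash
ls; mkdir -p pics; cat > h.py <<'E'
import numpy as np,cv2
from rig import *
def px(name,u,v,d=None,z=None):
    c=calibration(name); R=np.array(c["rotation"]);p=np.array(c["xyz"])
    r=R@np.array([(u-c["cx"])/c["fx"],(v-c["cy"])/c["fy"],1.0])
    t=d if z is None else (z-p[2])/r[2]
    return p+r*t
E
python3 - <<'E'
from h import *
for n in("side","top"):
    p,d=capture(n);cv2.imwrite(f"pics/{n}0.png",p);np.save(f"pics/{n}0.npy",d);c=calibration(n);print(n,c)
s=read_state();print(s,finger_overhang)
E
```

```text
pics
side {'fx': 483.1644903529183, 'fy': 483.1644903529183, 'cx': 322.26914309429225, 'cy': 240.72715023315266, 'xyz': array([ 0.46384479, -0.54785889,  0.82259894]), 'rotation': array([[ 0.9995993 , -0.01941102,  0.02060208],
       [-0.02818371, -0.75011796,  0.66070321],
       [ 0.00262907, -0.66101911, -0.75036446]])}
top {'fx': 476.91293308605697, 'fy': 476.91293308605697, 'cx': 326.0416707090662, 'cy': 231.44354756627783, 'xyz': array([0.2761593 , 0.08751602, 1.25699988]), 'rotation': array([[ 2.37994775e-02, -9.82478403e-01,  1.84850675e-01],
       [-9.99716749e-01, -2.34037629e-02,  4.32264969e-03],
       [ 7.92913992e-05, -1.84901193e-01, -9.82757113e-01]])}
{'time_s': 0.1, 'joint_positions': array([-7.53716483e+01,  3.02739321e+01,  8.21488405e+01,  3.06071791e-04,
        6.76878985e+01, -1.02268366e+01]), 'qvel': array([-0.09544977, -0.09317652, -0.23805885,  0.0652637 , -0.03880383,
       -0.00989811]), 'tau': array([ 3.36227931e-04, -4.40985775e+01, -1.77151054e+01,  6.34458172e-02,
        5.33990655e-02, -6.12280292e-05]), 'position': array([ 0.26256493, -0.56643509,  0.21106749]), 'tcp_rot': array([[ 9.07373973e-01,  4.20323971e-01, -4.83033687e-04],
       [ 4.20324105e-01, -9.07372112e-01,  1.87020881e-03],
       [ 3.47802295e-04, -1.90000950e-03, -9.99998134e-01]]), 'force': array([ 0.48581018, -0.36502861, -0.05632783]), 'moment': array([ 0.00876137, -0.01448848, -0.03087996]), 'grasp_force': 0.0, 'opening': 1.0003386966130934} 0.014
```

View pics/top0.png

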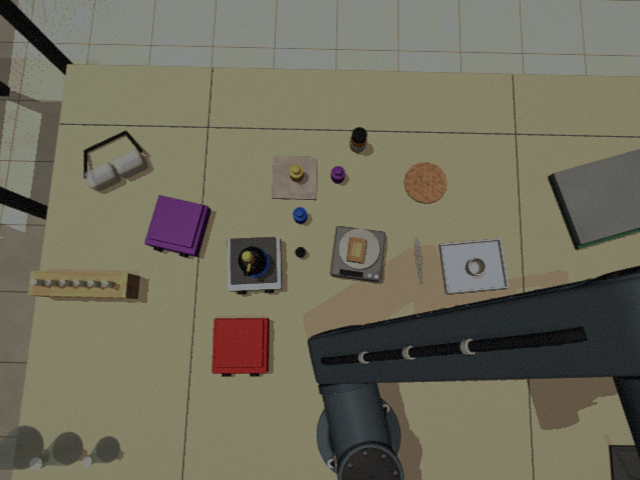

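View pics/side0.png

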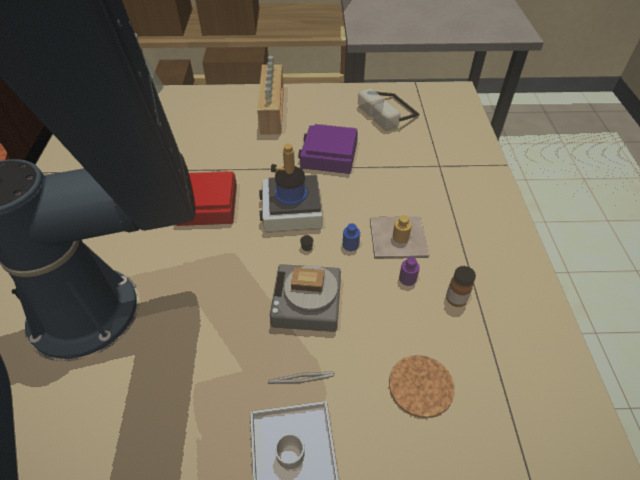

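```bash
cat >> h.py <<'E'
def cloud(name,d):
    c=calibration(name);v,u=np.mgrid[:480,:640]
    r=np.stack([(u-c["cx"])/c["fx"],(v-c["cy"])/c["fy"],np.ones_like(u)],-1)*d[...,None]
    P=r@np.array(c["rotation"]).T+c["xyz"]; P[d==0]=np.nan; return P
def blob(P,xy,rad,z0,z1):
    m=(np.hypot(P[...,0]-xy[0],P[...,1]-xy[1])<rad)&(P[...,2]>z0)&(P[...,2]<z1)
    Q=P[m].astype(np.float32)
    if len(Q)<5: return len(Q)
    (c,s,a)=cv2.minAreaRect(Q[:,:2]*1000); return len(Q),np.round(c,1),np.round(s,1),round(a,1),np.round(np.median(Q[:,2])*1000,1)
E
python3 - <<'E'
from h import *
im=cv2.imread("pics/top0.png");cv2.imwrite("pics/crop0.png",cv2.resize(im[120:310,215:515],(800,507),interpolation=cv2.INTER_CUBIC))
a0={'burner':(254,258,.19),'matchbox':(357,250,.07),'weight':(296,170,.06),'crucible':(475,267,.05),'heatmat':(295,178,.008),'tray':(473,266,.01),'pan':(359,249,.06),'hot':(254,262,.06),'cork':(425,183,.008),'jar':(359,136,.08)}
bands={'burner':(.05,.12,.21),'matchbox':(.05,.07,.09),'weight':(.05,.04,.08),'crucible':(.05,.03,.065),'heatmat':(.1,.004,.014),'tray':(.13,.013,.035),'pan':(.07,.053,.066),'hot':(.1,.053,.066),'cork':(.08,.004,.014),'jar':(.05,.06,.1)}
C={n:cloud(n,np.load(f"pics/{n}0.npy")) for n in("top","side")}
for k,(u,v,z) in a0.items():
    p=px("top",u,v,z=z);r,z0,z1=bands[k]
    print(k,np.round(p*1000),*[blob(C[n],p,r,z0,z1) for n in C],sep='\n   ')
E
```

```text
burner
   [412. 253. 190.]
   (465, array([413.9, 272.8]), array([55.8, 67.6]), 54.9, np.float32(128.4))
   (655, array([411.4, 260.9]), array([69.6, 51. ]), 0.6, np.float32(135.3))
matchbox
   [454.  14.  70.]
   (398, array([454.3,  15.5]), array([41.1, 60.6]), 82.2, np.float32(78.5))
   (630, array([452.8,  14.7]), array([44.2, 60.5]), 84.4, np.float32(80.1))
weight
   [663. 175.  60.]
   (165, array([664.8, 174.8]), array([38.6, 34.4]), 2.7, np.float32(52.3))
   (260, array([661.6, 171.7]), array([31.1, 37.4]), 70.6, np.float32(52.7))
crucible
   [ 420. -288.   50.]
   (143, array([ 423.5, -292.6]), array([44.8, 44.9]), 76.9, np.float32(46.5))
   (420, array([ 421.9, -293.4]), array([44.8, 45.6]), 43.2, np.float32(47.9))
heatmat
   [657. 181.   8.]
   (1524, array([659.3, 175.3]), array([189.2, 183.9]), 4.2, np.float32(7.2))
   (1764, array([661.2, 185. ]), array([180.6, 160.6]), 59.6, np.float32(8.3))
tray
   [ 428. -295.   10.]
   (601, array([ 428.6, -294.3]), array([130.3, 162.6]), 6.5, np.float32(21.1))
   (1138, array([ 424.9, -276.8]), array([130.1, 126.5]), 6.4, np.float32(22.9))
pan
   [458.   8.  60.]
   (886, array([459.7,   7.9]), array([102.1, 101. ]), 89.3, np.float32(58.7))
   (1223, array([459.7,   6. ]), array([103.2, 102.1]), 36.9, np.float32(60.1))
hot
   [419. 273.  60.]
   (1377, array([416.2, 276.6]), array([131.8, 120.2]), 3.7, np.float32(58.7))
   (1115, array([424.2, 273.8]), array([116.6, 121.1]), 2.6, np.float32(60.1))
cork
   [ 651. -173.    8.]
   (1221, array([ 655.5, -174.3]), array([141. , 136.5]), 25.7, np.float32(7.1))
   (3177, array([ 656.7, -171.2]), array([126. , 120.2]), 74.0, np.float32(8.3))
jar
   [753.  13.  80.]
   (211, array([757.7,  11.3]), array([39.8, 40. ]), 76.3, np.float32(83.4))
   (416, array([755.9,  10.3]), array([38.6, 39.1]), 88.1, np.float32(84.5))
```

View pics/crop0.png

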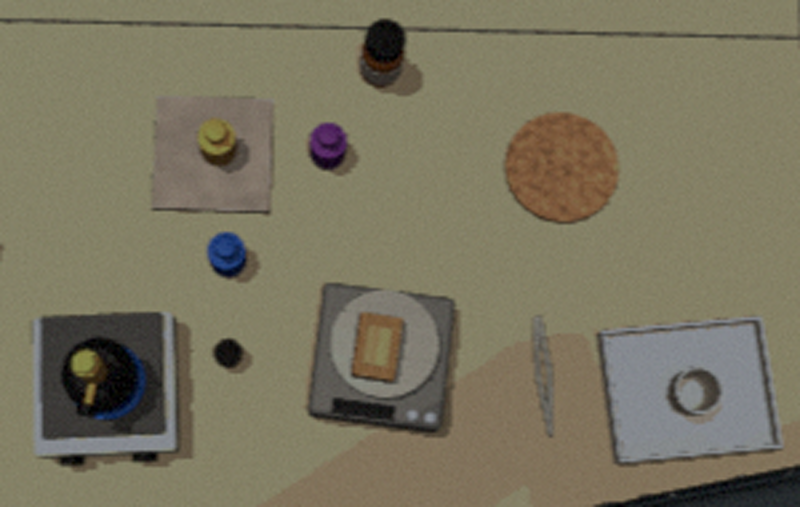

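Crop: brass weight (217,140) on the mat fits (the blue at (228,254) and purple at (328,146) are look-alikes). The white hotplate (105,380) bears the burner; the purple and red ones aren't meant.

```bash
python3 - <<'E'
from h import *
def cr(u,v,z): return np.round(px("top",215+u*.375,120+v*.3748,z=z)*1000,1)
print('mat',cr(211.5,155,.008),'cork',cr(562,167,.008),'hot',cr(103,375,.06),'burnertop',cr(85,357,.196))
C={n:cloud(n,np.load(f"pics/{n}0.npy")) for n in("top","side")}
for n in C:
    print(n,'tube',blob(C[n],(.415,.273),.06,.14,.183),blob(C[n],(.415,.273),.06,.184,.21),'shoulder',blob(C[n],(.415,.273),.06,.075,.13),
     'knobw',blob(C[n],(.662,.173),.03,.058,.075),'cork',blob(C[n],(.654,-.173),.066,.0055,.012))
# mat by colour (warped to ortho via side camera)
    im=cv2.imread(f"pics/{n}0.png");P=C[n];hsv=cv2.cvtColor(im,cv2.COLOR_BGR2HSV)
    m=(hsv[...,1]<70)&(np.hypot(P[...,0]-.659,P[...,1]-.178)<.09)&(P[...,2]<.02)
    Q=P[m].astype(np.float32);print('mat',len(Q),cv2.minAreaRect(Q[:,:2]*1000))
    m=(hsv[...,2]<100)&(np.hypot(P[...,0]-.42,P[...,1]-.273)<.085)&(abs(P[...,2]-.06)<.006)
    Q=P[m].astype(np.float32);print('hot',len(Q),cv2.minAreaRect(Q[:,:2]*1000))
E
```

```text
mat [656.8 182.9   8. ] cork [ 652.6 -174.6    8. ] hot [422.2 273.8  60. ] burnertop [420.5 268.6 196. ]
top tube (49, array([402.4, 269.7]), array([11.7, 49. ]), 66.5, np.float32(153.7)) (81, array([416.3, 269.5]), array([21.4, 21.8]), 57.4, np.float32(192.8)) shoulder (466, array([417.2, 269.5]), array([65.5, 65.9]), 37.1, np.float32(121.6)) knobw (56, array([663.4, 175.9]), array([20.8, 20.1]), 35.3, np.float32(68.4)) cork (933, array([ 654.5, -174.1]), array([113.8, 115.4]), 73.1, np.float32(7.8))
mat 2984 ((660.4530029296875, 178.11965942382812), (175.82131958007812, 179.42274475097656), 8.382770538330078)
hot 1344 ((424.255126953125, 274.6044616699219), (116.01316833496094, 115.15769958496094), 3.72688364982605)
side tube (186, array([401.8, 266.8]), array([17.9, 52. ]), 81.9, np.float32(158.7)) (91, array([416.4, 267.7]), array([21.1, 21.4]), 1.2, np.float32(193.2)) shoulder (754, array([412.3, 261.3]), array([51.6, 71.9]), 89.0, np.float32(116.0)) knobw (84, array([661.7, 173.3]), array([20.5, 21. ]), 56.6, np.float32(69.2)) cork (3067, array([ 653.1, -175.6]), array([115.7, 114.7]), 60.0, np.float32(8.3))
mat 3034 ((658.8587036132812, 179.7879180908203), (178.41534423828125, 175.83009338378906), 8.231118202209473)
hot 1030 ((422.8704833984375, 272.81298828125), (115.29367065429688, 118.63043212890625), 5.102262496948242)
```

Call:
send_rows --pt "0 0 0 -0.01 0.109" --pt "0 0 0 -0.01 0.109" --pt "0 0 0 -0.01 0.108" --pt "0 0 0 -0.01 0.108" --pt "0 0.019 -0.035 0 0" --pt "0 0.019 -0.035 0 0" --pt "0 0.019 -0.035 0 0" --pt "0 0.019 -0.035 0 0" --pt "0 0.019 -0.035 0 0" --pt "0 0.019 -0.035 0 0" --pt "0 0.019 -0.035 0 0" --pt "0 0.019 -0.035 0 0" --pt "0 0.019 -0.035 0 0" --pt "0 0.019 -0.035 0 0" --pt "0 0.019 -0.035 0 0" --pt "0 0.019 -0.035 0 0" --pt "0 0.019 -0.035 0 0" --pt "0 0.019 -0.035 0 0" --pt "0 0.019 -0.035 0 0" --pt "0 0.019 -0.035 0 0"

```text
time_s: 1.77
position: [0.5671, -0.0051, 0.2516]
tcp_rot: [[1.0, 0.0, -0.001], [0.0, -1.0, 0.0], [-0.001, -0.0, -1.0]]
force: [0.3, 0.1, 0.7]
opening: 0.998
grasp_force: 0.0
```

```bash
cat >> h.py <<'E'
def st():
    s=read_state();R=s["tcp_rot"];print(round(s["time_s"],2),np.round(s["position"]*1000,1),'psi',round(np.degrees(np.arctan2(R[1,0],R[0,0])),2),'zax',np.round(R[:,2],3),'j6',round(s["joint_positions"][5]),'op',round(s["opening"]*87,1),'gf',round(s["grasp_force"],1),'F',np.round(s["force"],1));return s
E
python3 - <<'E'
from h import *
st()
p=np.mean([px("side",u,v,z=.008) for u,v in((372,218),(423,218),(428,256),(371,256))],0);print(p)
p,d=capture("side");cv2.imwrite("pics/s1.png",cv2.resize(p[190:290,340:500],(800,500),interpolation=cv2.INTER_CUBIC))
E
```

```text
1.77 [567.1  -5.1 251.6] psi 0.0 zax [-0.001  0.    -1.   ] j6 78 op 86.8 gf 0.0 F [0.3 0.1 0.7]
[0.65921897 0.17818971 0.008     ]
```

Call:
send_rows --pt "0 0.0195 -0.0362 0 0" --pt "0 0.0195 -0.0362 0 0" --pt "0 0.0195 -0.0362 0 0" --pt "0 0.0195 -0.0362 0 0" --pt "0 0.0175 -0.0362 0 0" --pt "0 0 0 0.035 0" --pt "0 0 0 0.035 0" --pt "0 0 0 0.035 0" --pt "0 0 0 0.035 0" --pt "0 0 0 0.035 0" --pt "0 0 0 0.03 0" --pt "0 0 0 0.016 0" --pt "0 0 0 0 0" --pt "150 0 0 0 0" --pt "150 0 0 0 0" --pt "150 0 0 0 0" --pt "150 0 0 0 0"

```text
time_s: 3.23
position: [0.6638, 0.174, 0.0331]
tcp_rot: [[1.0, -0.0, 0.004], [-0.0, -1.0, 0.0], [0.004, -0.0, -1.0]]
force: [0.6, -0.1, 0.9]
opening: 0.782
grasp_force: 0.0
```

```bash
python3 - <<'E'
from h import *
st()
E
```

```text
3.23 [663.8 174.   33.1] psi -0.01 zax [ 0.004  0.    -1.   ] j6 95 op 68.1 gf 0.0 F [ 0.6 -0.1  0.9]
```

View pics/s1.png

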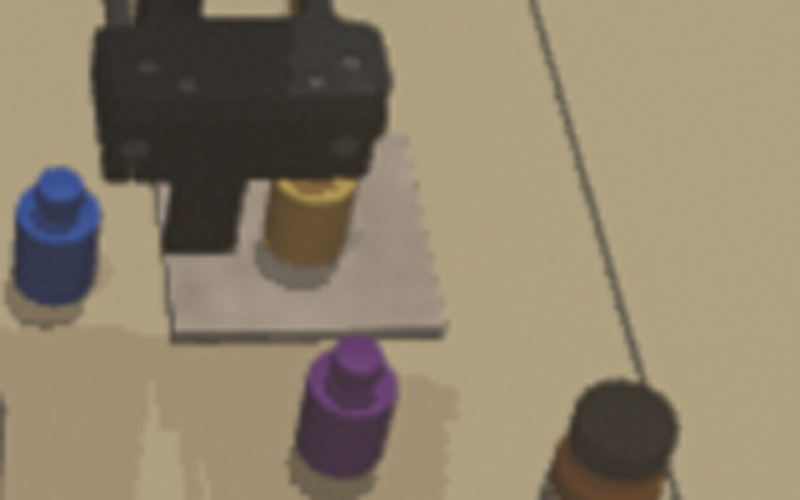

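The picture shows the gripper over the mat with the brass weight between mat edges; fingers still closing slowly.

Call:
send_rows --pt "255 0 0 0 0" --pt "255 0 0 0 0" --pt "255 0 0 0 0" --pt "255 0 0 0 0" --pt "255 0 0 0 0" --pt "255 0 0 0 0" --pt "255 0 0 0 0" --pt "255 0 0 0 0" --pt "255 0 0 0 0"

```text
time_s: 3.98
position: [0.6626, 0.1745, 0.0313]
tcp_rot: [[1.0, -0.0, 0.001], [-0.0, -1.0, 0.001], [0.001, -0.001, -1.0]]
force: [-0.7, 3.6, 3.4]
opening: 0.421
grasp_force: 30.0
```

Call:
send_rows --pt "255 0 0 -0.02 0" --pt "255 0 0 -0.04 0" --pt "255 0 0 -0.04 0" --pt "255 -0.001 0.03 0 0" --pt "255 -0.001 0.037 0 0" --pt "255 -0.001 0.037 0 0" --pt "255 -0.001 0.037 0 0" --pt "255 -0.001 0.037 0 0" --pt "255 -0.001 0.037 0 0" --pt "255 -0.001 0.037 0 0" --pt "255 -0.001 0.037 0 0" --pt "255 -0.001 0.037 0 0" --pt "255 0 0.0233 0 0" --pt "255 0 0 0 0" --pt "255 0 0 0.035 0" --pt "255 0 0 0.035 0" --pt "255 0 0 0.02 0" --pt "255 0 0 0 0"

```text
time_s: 5.48
position: [0.6467, -0.1731, 0.0334]
tcp_rot: [[1.0, -0.0, -0.016], [-0.0, -1.0, 0.006], [-0.016, -0.006, -1.0]]
force: [-1.7, 1.0, -6.5]
opening: 0.425
grasp_force: 30.0
```

```bash
python3 - <<'E'
from h import *
st()
p,d=capture("side");cv2.imwrite("pics/s2.png",cv2.resize(p[190:290,340:500],(800,500),interpolation=cv2.INTER_CUBIC))
E
```

```text
5.48 [ 646.7 -173.1   33.4] psi -0.0 zax [-0.016  0.006 -1.   ] j6 66 op 36.9 gf 30.0 F [-1.7  1.  -6.5]
```

View pics/s2.png

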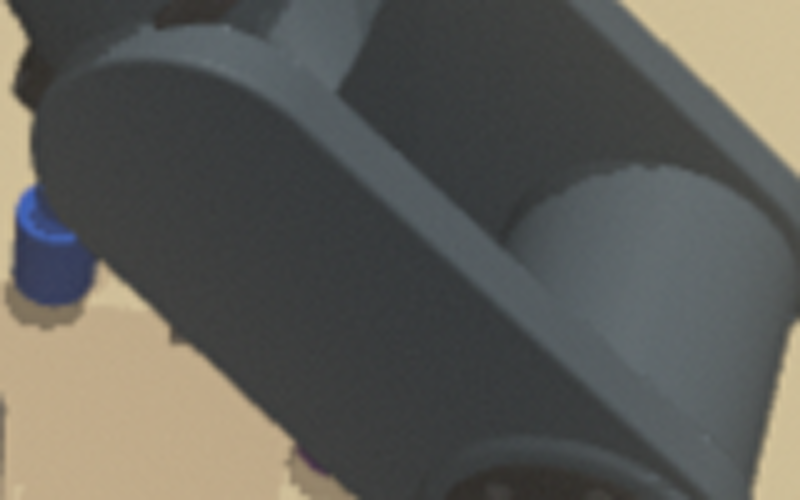

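The arm hides the mat in this view. Let it settle.

Call:
send_rows --pt "255 0 0 0 0" --pt "255 0 0 0 0" --pt "255 0 0 0 0"

```text
time_s: 5.78
position: [0.6549, -0.1761, 0.0431]
tcp_rot: [[1.0, 0.0, 0.004], [0.0, -1.0, -0.002], [0.004, 0.002, -1.0]]
force: [0.6, -0.7, -6.0]
opening: 0.426
grasp_force: 30.0
```

Call:
send_rows --pt "255 0 0 0.003 0" --pt "255 0 0 0.003 0" --pt "255 0 0 0.003 0" --pt "255 0 0 0.002 0" --pt "255 0 0 0 0" --pt "255 0 0 0 0" --pt "255 0 0 0 0"

```text
time_s: 6.37
position: [0.6535, -0.1755, 0.0313]
tcp_rot: [[1.0, -0.0, 0.001], [-0.0, -1.0, -0.0], [0.001, 0.0, -1.0]]
force: [-2.2, 2.0, 6.2]
opening: 0.427
grasp_force: 30.0
```

Call:
send_rows --pt "0 0 0 0 0" --pt "0 0 0 0 0" --pt "0 0 0 0 0" --pt "0 0 0 0 0" --pt "0 0 0 -0.01 0" --pt "0 0 0 -0.03 0" --pt "0 0 0 -0.04 0" --pt "0 0 0 -0.04 0" --pt "0 0 0 -0.04 0" --pt "0 0 0 -0.04 0" --pt "0 0 0 -0.03 0" --pt "0 -0.01 -0.018 0 0" --pt "0 -0.018 -0.034 0 0" --pt "0 -0.018 -0.034 0 0" --pt "0 -0.018 -0.034 0 0" --pt "0 -0.018 -0.034 0 0" --pt "0 -0.018 -0.034 0 0" --pt "0 -0.018 -0.034 0 0" --pt "0 -0.018 -0.034 0 0" --pt "0 -0.018 -0.034 0 0"

```text
time_s: 8.03
position: [0.4983, 0.116, 0.2607]
tcp_rot: [[1.0, -0.001, 0.001], [-0.001, -1.0, 0.0], [0.001, -0.0, -1.0]]
force: [0.2, 0.6, -1.2]
opening: 0.999
grasp_force: 0.0
```

```bash
python3 - <<'E'
from h import *
st()
p,d=capture("side");cv2.imwrite("pics/s3.png",p);C=cloud("side",d)
print('weight',blob(C,(.654,-.175),.06,.02,.08))
E
```

```text
8.03 [498.3 116.  260.7] psi -0.04 zax [ 0.001  0.    -1.   ] j6 91 op 86.9 gf 0.0 F [ 0.2  0.6 -1.2]
weight (537, array([ 652.9, -176.4]), array([36.2, 37. ]), 73.0, np.float32(52.0))
```

View pics/s3.png

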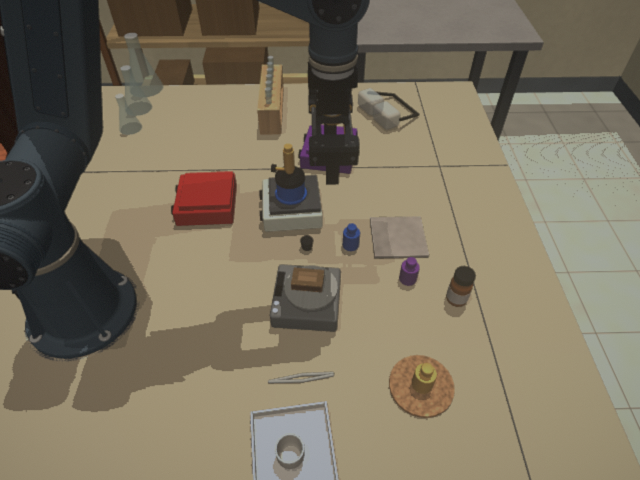

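Call:
send_rows --pt "0 -0.018 -0.0335 0 0" --pt "0 -0.018 -0.0335 0 0" --pt "0 -0.018 -0.0335 0 0" --pt "0 -0.018 -0.0335 0 0" --pt "0 -0.01 -0.0186 0 0" --pt "0 0 0 0 0" --pt "0 0 0 0 0" --pt "0 0 0 0.025 0" --pt "0 0 0 0.035 0" --pt "0 0 0 0.03 0" --pt "255 0 0 0.0145 0" --pt "255 0 0 0 0" --pt "255 0 0 0 0" --pt "255 0 0 0 0" --pt "255 0 0 0 0"

```text
time_s: 9.33
position: [0.4191, 0.2672, 0.157]
tcp_rot: [[1.0, -0.001, 0.004], [-0.001, -1.0, 0.001], [0.004, -0.001, -1.0]]
force: [-0.6, 0.5, 0.8]
opening: 0.708
grasp_force: 0.0
```

```bash
python3 - <<'E'
from h import *
st()
im=cv2.imread("pics/s3.png");b=im.astype(int)
m=np.zeros((480,640),np.uint8);w=b[205:270,360:440]
m[205:270,360:440]=((w[...,2]-w[...,0]<35)&(w.sum(-1)>250))*255
m=cv2.morphologyEx(m,cv2.MORPH_OPEN,np.ones((3,3)))
c=max(cv2.findContours(m,0,2)[0],key=cv2.contourArea);print(cv2.contourArea(c),c[:,0].min(0),c[:,0].max(0))
Q=np.array([px("side",u,v,z=.008)[:2]*1000 for u,v in c[:,0]],np.float32);print(cv2.minAreaRect(Q))
E
```

```text
9.33 [419.1 267.2 157. ] psi -0.05 zax [ 0.004  0.001 -1.   ] j6 110 op 61.6 gf 0.0 F [-0.6  0.5  0.8]
2141.0 [370 216] [428 267]
((657.884521484375, 165.76219177246094), (151.943115234375, 121.45661163330078), 89.673828125)
```

Call:
send_rows --pt "255 0 0 0 0" --pt "255 0 0 0 0" --pt "255 0 0 0 0" --pt "255 0 0 0 0" --pt "255 0 0 0 0" --pt "255 0 0 0 0" --pt "255 0 0 0 0" --pt "255 0 0 0 0" --pt "255 0 0 0 0" --pt "255 0 0 0 0"

```text
time_s: 10.17
position: [0.4177, 0.2677, 0.1557]
tcp_rot: [[1.0, -0.0, 0.001], [-0.0, -1.0, 0.001], [0.001, -0.001, -1.0]]
force: [-0.4, 3.0, 1.2]
opening: 0.266
grasp_force: 30.0
```

```bash
python3 - <<'E'
from h import *
st()
for u,v in((374.6,256),(428.6,255.2),(421.6,217.4),(371.5,218)): print(px("side",u,v,z=.008)*1000)
E
```

```text
10.17 [417.7 267.7 155.7] psi -0.03 zax [ 0.001  0.001 -1.   ] j6 110 op 23.1 gf 30.0 F [-0.4  3.   1.2]
[599.35549789 121.95099265   8.        ]
[717.88672411 121.13983046   8.        ]
[721.46370477 236.34731175   8.        ]
[603.6139417  237.41027909   8.        ]
```

Call:
send_rows --pt "255 0 0 -0.01 0" --pt "255 0 0 -0.03 0" --pt "255 0 0 -0.03 0" --pt "255 0.015 0.005 0 0" --pt "255 0.032 0.012 0 0" --pt "255 0.036 0.013 0 0" --pt "255 0.036 0.013 0 0" --pt "255 0.036 0.013 0 0" --pt "255 0.036 0.013 0 0" --pt "255 0.03 0.011 0 0" --pt "255 0.015 0.006 0 0" --pt "255 0.006 0.002 0 0" --pt "255 0 0 0 0" --pt "255 0 0 0.02 0" --pt "255 0 0 0.03 0" --pt "255 0 0 0.03 0" --pt "255 0 0 0.02 0" --pt "255 0 0 0.01 0" --pt "255 0 0 0 0" --pt "255 0 0 0 0"

```text
time_s: 11.83
position: [0.6585, 0.1797, 0.1153]
tcp_rot: [[1.0, 0.001, -0.001], [0.001, -1.0, -0.0], [-0.001, 0.0, -1.0]]
force: [1.7, -0.5, -3.6]
opening: 0.265
grasp_force: 30.0
```

```bash
python3 - <<'E'
from h import *
st()
p,d=capture("side");cv2.imwrite("pics/s4.png",cv2.resize(p[150:290,300:500],(800,560),interpolation=cv2.INTER_CUBIC));C=cloud("side",d)
print('burner',blob(C,(.659,.18),.045,.03,.095))
p,d=capture("top");C=cloud("top",d)
print('burner',blob(C,(.659,.18),.045,.03,.095),'mat',blob(C,(.659,.18),.1,.005,.012))
E
```

```text
11.83 [658.5 179.7 115.3] psi 0.04 zax [-0.001 -0.    -1.   ] j6 96 op 23.0 gf 30.0 F [ 1.7 -0.5 -3.6]
burner (851, array([652. , 176.5]), array([60.1, 72.4]), 75.3, np.float32(77.0))
burner 0 mat (33, array([674.2, 118.9]), array([70.5, 52.4]), 27.6, np.float32(7.9))
```

View pics/s4.png

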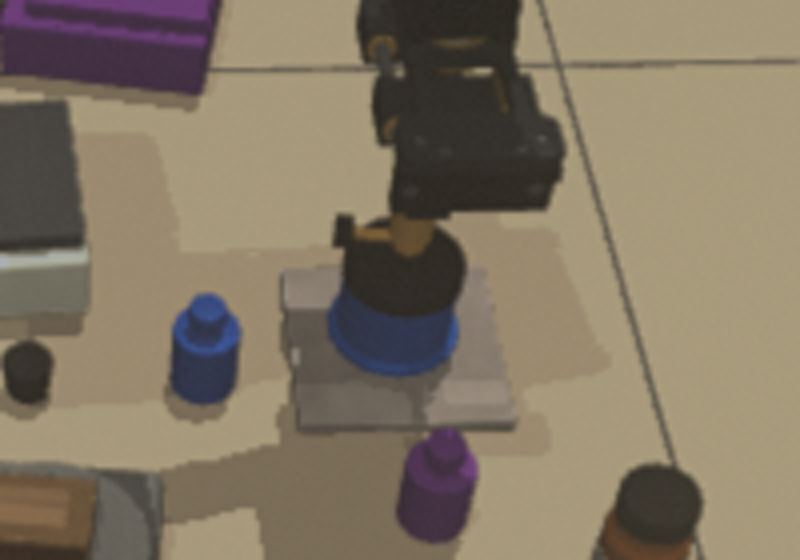

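Burner hangs about 1 cm over the mat (foot at crop (395,350), mat ~(400,350)), centred. Lower gently and release.

Call:
send_rows --pt "255 0 0 0.004 0" --pt "255 0 0 0.004 0" --pt "255 0 0 0.003 0" --pt "255 0 0 0.001 0" --pt "255 0 0 0 0" --pt "255 0 0 0 0" --pt "255 0 0 0 0"

```text
time_s: 12.52
position: [0.6595, 0.1792, 0.1038]
tcp_rot: [[1.0, -0.0, 0.0], [-0.0, -1.0, 0.0], [0.0, -0.0, -1.0]]
force: [-1.3, -0.2, -0.8]
opening: 0.264
grasp_force: 30.0
```

Call:
send_rows --pt "255 0 0 0.001 0" --pt "255 0 0 0 0" --pt "255 0 0 0 0" --pt "0 0 0 0 0" --pt "0 0 0 0 0" --pt "0 0 0 0 0" --pt "0 0 0 0 0" --pt "0 0 0 0 0" --pt "0 0 0 -0.01 0" --pt "0 0 0 -0.03 0" --pt "0 0 0 -0.04 0" --pt "0 0 0 -0.04 0" --pt "0 0 0 -0.03 0" --pt "0 -0.009 0.018 0 0" --pt "0 -0.017 0.034 0 0" --pt "0 -0.017 0.034 0 0" --pt "0 -0.017 0.034 0 0" --pt "0 -0.017 0.034 0 0" --pt "0 -0.017 0.034 0 0" --pt "0 -0.017 0.034 0 0"

```text
time_s: 14.18
position: [0.5475, -0.0442, 0.2534]
tcp_rot: [[1.0, 0.0, 0.001], [0.0, -1.0, -0.001], [0.001, 0.001, -1.0]]
force: [1.1, -0.5, 0.6]
opening: 0.998
grasp_force: 0.0
```

```bash
python3 - <<'E'
from h import *
st()
for n in("side","top"):
    p,d=capture(n);C=cloud(n,d);cv2.imwrite(f"pics/{n}5.png",p)
    print(n,'burner',blob(C,(.659,.18),.05,.13,.16),blob(C,(.659,.18),.045,.03,.075),'box',blob(C,(.4535,.015),.05,.07,.09),'pan',blob(C,(.4597,.007),.07,.053,.066),'cruc',blob(C,(.4227,-.293),.05,.035,.065),'tray',blob(C,(.4286,-.294),.13,.018,.03),'hot',blob(C,(.4235,.274),.12,.056,.064))
E
```

```text
14.18 [547.5 -44.2 253.4] psi 0.01 zax [ 0.001 -0.001 -1.   ] j6 74 op 86.9 gf 0.0 F [ 1.1 -0.5  0.6]
side burner (108, array([656.4, 179.9]), array([21.9, 22.5]), 19.4, np.float32(140.4)) (132, array([678.4, 173.5]), array([52.3, 18.8]), 82.0, np.float32(65.8)) box (620, array([453. ,  15.2]), array([43.4, 60.8]), 81.1, np.float32(80.0)) pan (1219, array([459.5,   6.3]), array([104., 102.]), 38.1, np.float32(60.1)) cruc (363, array([ 421.7, -293.6]), array([44.5, 45.5]), 44.7, np.float32(49.9)) tray (807, array([ 424.9, -277.5]), array([130.2, 127.2]), 6.3, np.float32(23.6)) hot (1756, array([423.2, 275.1]), array([115.8, 119.5]), 3.9, np.float32(60.0))
top burner (72, array([656.6, 180.4]), array([21.1, 19.9]), 3.3, np.float32(140.9)) (317, array([657.4, 180.4]), array([66.7, 65.9]), 33.5, np.float32(68.5)) box (21, array([472.4,  31. ]), array([ 5.3, 26.3]), 81.4, np.float32(78.1)) pan (250, array([473.9,  40.5]), array([30.3, 90.1]), 66.8, np.float32(58.9)) cruc (122, array([ 423. , -292.3]), array([44.3, 45.1]), 29.7, np.float32(48.3)) tray (412, array([ 428.8, -294.9]), array([130.4, 162.2]), 6.6, np.float32(22.3)) hot (1059, array([439.2, 275.3]), array([ 86.1, 114.4]), 3.5, np.float32(59.0))
```

Call:
send_rows --pt "0 -0.018 0.0355 0 0" --pt "0 -0.018 0.0355 0 0" --pt "0 -0.018 0.0355 0 0" --pt "0 -0.018 0.0355 0 0" --pt "0 -0.018 0.0355 0 0" --pt "0 -0.018 0.0355 0 0" --pt "0 -0.012 0.025 0 0" --pt "0 -0.005 0.0108 0 0" --pt "0 0 0 0.02 0" --pt "0 0 0 0.04 0" --pt "0 0 0 0.04 0" --pt "0 0 0 0.04 0" --pt "0 0 0 0.04 0" --pt "0 0 0 0.025 0" --pt "255 0 0 0.014 0" --pt "255 0 0 0.0065 0" --pt "255 0 0 0 0" --pt "255 0 0 0 0" --pt "255 0 0 0 0" --pt "255 0 0 0 0"

```text
time_s: 15.95
position: [0.4243, -0.2923, 0.0284]
tcp_rot: [[1.0, 0.0, 0.002], [0.0, -1.0, -0.002], [0.002, 0.002, -1.0]]
force: [-0.0, 0.2, 0.5]
opening: 0.636
grasp_force: 0.0
```

Call:
send_rows --pt "255 0 0 0 0" --pt "255 0 0 0 0" --pt "255 0 0 0 0" --pt "255 0 0 0 0" --pt "255 0 0 0 0" --pt "255 0 0 0 0"

```text
time_s: 16.45
position: [0.424, -0.2924, 0.0281]
tcp_rot: [[1.0, -0.001, 0.002], [-0.001, -1.0, -0.002], [0.002, 0.002, -1.0]]
force: [0.0, 0.4, 6.8]
opening: 0.515
grasp_force: 30.0
```

Call:
send_rows --pt "255 0 0 -0.01 0" --pt "255 0 0 -0.03 0" --pt "255 0 0 -0.04 0" --pt "255 0 0 -0.04 0" --pt "255 0 0 -0.03 0" --pt "255 0 -0.015 0 0" --pt "255 0 -0.03 0 0" --pt "255 0 -0.038 0 0" --pt "255 0 -0.038 0 0" --pt "255 0 -0.038 0 0" --pt "255 0 -0.038 0 0" --pt "255 0 -0.038 0 0" --pt "255 0 -0.038 0 0" --pt "255 0 -0.038 0 0" --pt "255 0 -0.038 0 0" --pt "255 0 -0.038 0 0" --pt "255 0 -0.038 0 0" --pt "255 0 -0.038 0 0" --pt "255 0 -0.038 0 0" --pt "255 0 -0.038 0 0"

```text
time_s: 18.12
position: [0.4216, 0.2492, 0.1766]
tcp_rot: [[1.0, 0.0, -0.002], [0.0, -1.0, -0.001], [-0.002, 0.001, -1.0]]
force: [1.4, -0.6, -0.1]
opening: 0.518
grasp_force: 30.0
```

Call:
send_rows --pt "255 0 -0.018 0 0" --pt "255 0 -0.009 0 0" --pt "255 0 0 0 0" --pt "255 0 0 0.02 0" --pt "255 0 0 0.03 0" --pt "255 0 0 0.025 0" --pt "255 0 0 0.012 0" --pt "255 0 0 0 0" --pt "255 0 0 0 0" --pt "255 0 0 0 0"

```text
time_s: 18.95
position: [0.424, 0.2736, 0.0907]
tcp_rot: [[1.0, -0.001, 0.001], [-0.001, -1.0, 0.0], [0.001, -0.0, -1.0]]
force: [-0.5, 0.8, -0.2]
opening: 0.515
grasp_force: 30.0
```

```bash
python3 - <<'E'
from h import *
st()
p,d=capture("side");cv2.imwrite("pics/s6.png",cv2.resize(p[130:250,230:400],(793,560),interpolation=cv2.INTER_CUBIC));C=cloud("side",d)
print(blob(C,(.4235,.274),.03,.075,.1))
E
```

```text
18.95 [424.  273.6  90.7] psi -0.09 zax [ 0.001  0.    -1.   ] j6 110 op 44.8 gf 30.0 F [-0.5  0.8 -0.2]
(102, array([421.4, 260.1]), array([20. , 43.2]), 86.6, np.float32(88.8))
```

View pics/s6.png

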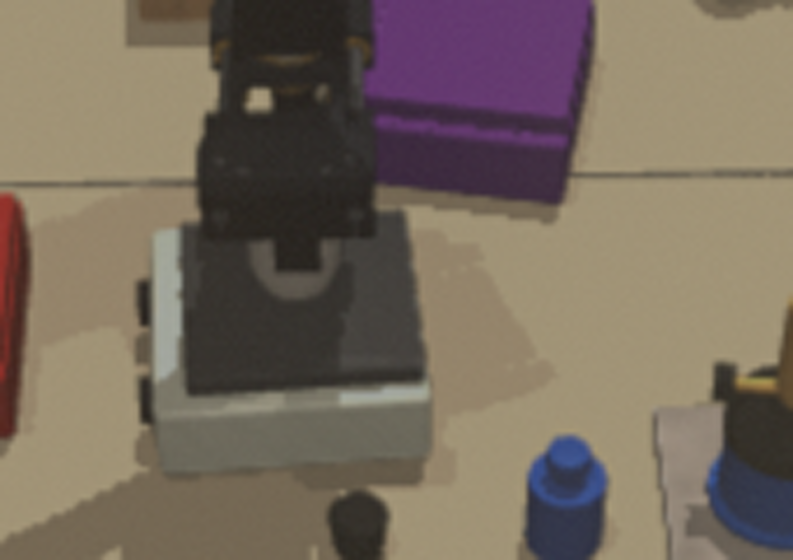

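The crucible (crop (293,265)) hovers over the dark plate. Lower.

Call:
send_rows --pt "255 0 0 0.004 0" --pt "255 0 0 0.003 0" --pt "255 0 0 0.002 0" --pt "255 0 0 0.001 0" --pt "255 0 0 0 0" --pt "255 0 0 0 0" --pt "255 0 0 0 0"

```text
time_s: 19.58
position: [0.4233, 0.2744, 0.0801]
tcp_rot: [[1.0, 0.0, 0.0], [0.0, -1.0, -0.0], [0.0, 0.0, -1.0]]
force: [-0.4, 0.1, 2.7]
opening: 0.517
grasp_force: 30.0
```

Call:
send_rows --pt "0 0 0 0 0" --pt "0 0 0 0 0" --pt "0 0 0 0 0" --pt "0 0 0 0 0" --pt "0 0 0 -0.01 0" --pt "0 0 0 -0.03 0" --pt "0 0 0 -0.04 0" --pt "0 0 0 -0.04 0" --pt "0 0.002 0.015 0 0" --pt "0 0.004 0.03 0 0" --pt "0 0.004 0.036 0 0" --pt "0 0.004 0.036 0 0" --pt "0 0.004 0.036 0 0" --pt "0 0.004 0.036 0 0" --pt "0 0.004 0.036 0 0" --pt "0 0.003 0.022 0 0" --pt "0 0.001 0.012 0 0" --pt "0 0 0 0 0.07" --pt "0 0 0 0 0.07" --pt "0 0 0 0 0"

```text
time_s: 21.25
position: [0.4534, 0.0149, 0.2006]
tcp_rot: [[0.99, -0.142, 0.001], [-0.142, -0.99, -0.0], [0.001, -0.0, -1.0]]
force: [0.2, -0.1, -0.1]
opening: 0.999
grasp_force: 0.0
```

```bash
python3 - <<'E'
from h import *
s=st()
p,d=capture("side");C=cloud("side",d)
print('cruc',blob(C,(.4235,.274),.045,.085,.12),blob(C,(.4235,.274),.12,.056,.064))
R=s["tcp_rot"];print('to box',R.T@(np.array([.4533,.0152,.078])-s["position"]))
E
```

```text
21.25 [453.4  14.9 200.6] psi -8.16 zax [ 0.001 -0.    -1.   ] j6 86 op 86.9 gf 0.0 F [ 0.2 -0.1 -0.1]
cruc (55, array([404.7, 275.3]), array([35.4,  9.5]), 84.8, np.float32(97.8)) (683, array([423.9, 274.4]), array([115.7, 120.8]), 2.6, np.float32(60.0))
to box [-0.00020339 -0.00028691  0.12256921]
```

Descend and grip the matchbox.

Call:
send_rows --pt "0 0 0 0.02 0" --pt "0 0 0 0.035 0" --pt "0 0 0 0.035 0" --pt "0 0 0 0.02 0" --pt "0 0 0 0.009 0" --pt "255 0 0 0.003 0" --pt "255 0 0 0 0" --pt "255 0 0 0 0" --pt "255 0 0 0 0" --pt "255 0 0 0 0" --pt "255 0 0 0 0" --pt "255 0 0 0 0" --pt "255 0 0 0 0" --pt "255 0 0 0 0" --pt "255 0 0 0 0" --pt "255 0 0 0 0" --pt "255 0 0 0 0"

```text
time_s: 22.72
position: [0.4533, 0.0154, 0.0779]
tcp_rot: [[0.99, -0.14, -0.0], [-0.14, -0.99, 0.0], [-0.0, -0.0, -1.0]]
force: [0.2, 0.3, -0.4]
opening: 0.17
grasp_force: 0.0
```

```bash
python3 - <<'E'
from h import *
s=st()
p,d=capture("side");C=cloud("side",d)
cv2.imwrite("pics/s7.png",cv2.resize(p[220:350,240:400],(788,640)[:2],interpolation=cv2.INTER_CUBIC)[:600])
E
```

```text
22.72 [453.3  15.4  77.9] psi -8.03 zax [-0.  0. -1.] j6 86 op 14.7 gf 0.0 F [ 0.2  0.3 -0.4]
```

View pics/s7.png

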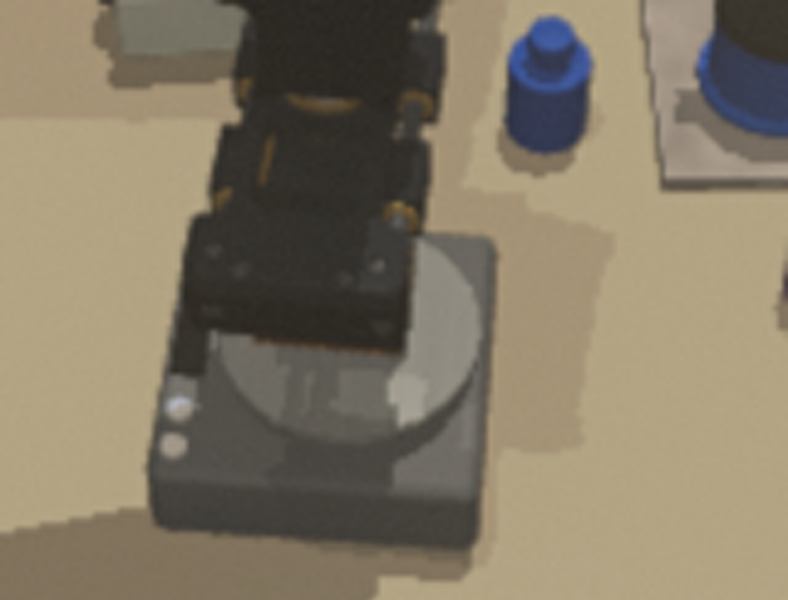

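```bash
python3 - <<'E'
from h import *
p,d=capture("wrist");cv2.imwrite("pics/w1.png",p)
E
```

```text
(no output)
```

View pics/w1.png

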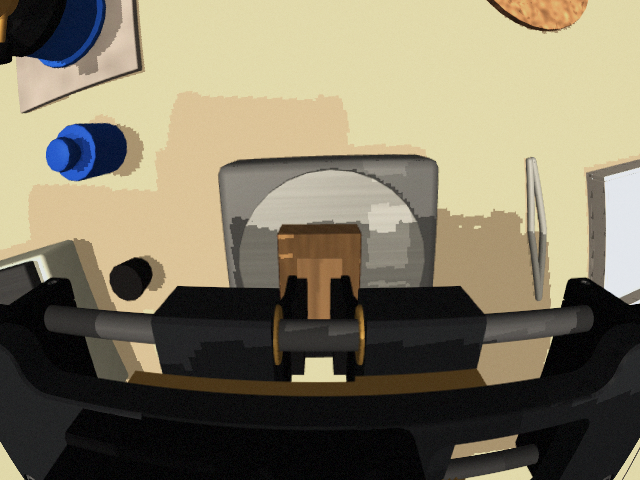

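```bash
python3 - <<'E'
from h import *
c=calibration("wrist");R=np.array(c["rotation"]);p,d=capture("wrist");print(c["xyz"],R[:,2])
def wp(u,v):
    a=np.array([u-c["cx"],v-c["cy"]]);r=np.hypot(*a);t=r/c["fx"]
    ray=np.array([*(a/r*np.sin(t)),np.cos(t)]); return c["xyz"]+R@(ray*d[v,u]/ray[2])
for u,v in((320,232),(285,240),(355,240),(320,270),(320,300),(318,312),(280,270),(360,270),(320,228),(250,240),(293,282),(293,290),(293,300),(341,280),(341,290),(341,300),(318,370)): print(u,v,np.round(wp(u,v)*1000))
E
```

```text
[0.52918354 0.0063715  0.25151709] [-0.27725301  0.0394138  -0.95998819]
320 232 [482.  12.  78.]
285 240 [481.  29.  82.]
355 240 [476.  -4.  81.]
320 270 [464.  15.  82.]
320 300 [447.  17.  82.]
318 312 [440.  19.  81.]
280 270 [466.  34.  81.]
360 270 [453.  -6.  61.]
320 228 [482.  12.  71.]
250 240 [478.  51.  61.]
293 282 [466.  27.  97.]
293 290 [466.  26. 107.]
293 300 [465.  26. 116.]
341 280 [463.   5.  95.]
341 290 [463.   6. 108.]
341 300 [463.   7. 116.]
318 370 [344.  33.   1.]
```

Call:
send_rows --pt "95 0 0 0 0" --pt "95 0 0 0 0" --pt "95 0 0 0 0" --pt "95 0 0 0 0" --pt "95 0 0 0 0" --pt "95 0 0 0 0" --pt "95 0 0 0 0" --pt "95 0 0 0 0" --pt "95 0 0 0 0"

```text
time_s: 23.62
position: [0.4533, 0.0154, 0.078]
tcp_rot: [[0.99, -0.14, 0.0], [-0.14, -0.99, -0.0], [0.0, 0.0, -1.0]]
force: [-0.4, 0.3, -0.5]
opening: 0.599
grasp_force: 0.0
```

```bash
python3 - <<'E'
from h import *
st()
c=calibration("wrist");R=np.array(c["rotation"]);p,d=capture("wrist")
cv2.imwrite("pics/w2.png",cv2.resize(p[180:420,160:480],(800,600),interpolation=cv2.INTER_CUBIC))
v,u=np.mgrid[:480,:640];a=np.stack([u-c["cx"],v-c["cy"]],-1);r=np.linalg.norm(a,axis=-1)+1e-9;t=r/c["fx"]
ray=np.concatenate([a/r[...,None]*np.sin(t)[...,None],np.cos(t)[...,None]],-1)
P=(ray*(d/ray[...,2])[...,None])@R.T+c["xyz"];dark=p.max(-1)<60
for y0,y1 in((.02,.07),(-.04,.01)):
    for y in np.arange(y0,y1,.01):
        m=(P[...,1]>y)&(P[...,1]<y+.01)&(P[...,0]>.445)&(P[...,0]<.48)&dark&(d>0)&(P[...,2]>.062)&(P[...,2]<.15)
        if m.sum()>5: print(round(y,2),m.sum(),np.round(np.percentile(P[m][:,2]*1000,[0,5,20,50])))
E
```

```text
23.62 [453.3  15.4  78. ] psi -8.03 zax [ 0. -0. -1.] j6 86 op 52.1 gf 0.0 F [-0.4  0.3 -0.5]
0.04 1868 [ 89.  93. 103. 120.]
0.05 128 [ 93. 104. 119. 126.]
-0.03 67 [120. 122. 125. 129.]
-0.02 1264 [ 89.  94. 104. 119.]
-0.01 348 [ 71.  92.  98. 108.]
```

View pics/w2.png

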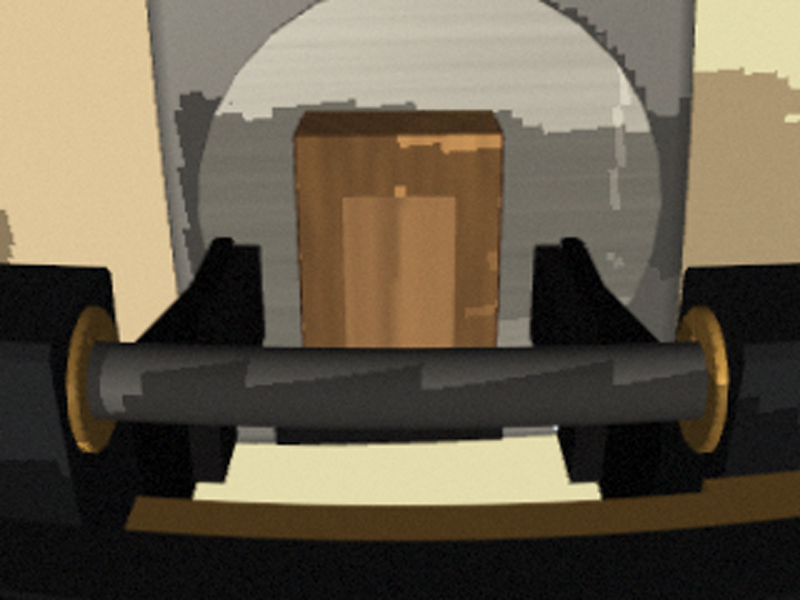

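The fingertips stand about 9 mm above the box top (tips at crop (250,240),(545,240); box between, centred), i.e. roughly 25 mm less overhang than stated. Go 24 mm lower with care.

Call:
send_rows --pt "95 0 0 0.005 0" --pt "95 0 0 0.005 0" --pt "95 0 0 0.005 0" --pt "95 0 0 0.005 0" --pt "95 0 0 0.003 0" --pt "95 0 0 0 0" --pt "95 0 0 0 0"

```text
time_s: 24.25
position: [0.4531, 0.0154, 0.0546]
tcp_rot: [[0.99, -0.14, -0.001], [-0.14, -0.99, 0.0], [-0.001, -0.0, -1.0]]
force: [0.2, -0.4, 0.5]
opening: 0.629
grasp_force: 0.0
```

```bash
python3 - <<'E'
from h import *
st()
c=calibration("wrist");R=np.array(c["rotation"]);p,d=capture("wrist")
v,u=np.mgrid[:480,:640];a=np.stack([u-c["cx"],v-c["cy"]],-1);r=np.linalg.norm(a,axis=-1)+1e-9;t=r/c["fx"]
ray=np.concatenate([a/r[...,None]*np.sin(t)[...,None],np.cos(t)[...,None]],-1)
P=(ray*(d/ray[...,2])[...,None])@R.T+c["xyz"];dark=p.max(-1)<60
for y in(.04,-.02):
        m=(P[...,1]>y)&(P[...,1]<y+.01)&(P[...,0]>.445)&(P[...,0]<.48)&dark&(d>0)&(P[...,2]>.062)&(P[...,2]<.15)
        print(round(y,2),m.sum(),np.round(np.percentile(P[m][:,2]*1000,[0,1,5,20,50])))
cv2.imwrite("pics/w3.png",cv2.resize(p[180:420,160:480],(800,600),interpolation=cv2.INTER_CUBIC))
E
```

```text
24.25 [453.1  15.4  54.6] psi -8.03 zax [-0.001  0.    -1.   ] j6 86 op 54.7 gf 0.0 F [ 0.2 -0.4  0.5]
0.04 2681 [ 65.  68.  72.  86. 115.]
-0.02 2211 [ 66.  67.  72.  85. 107.]
```

View pics/w3.png

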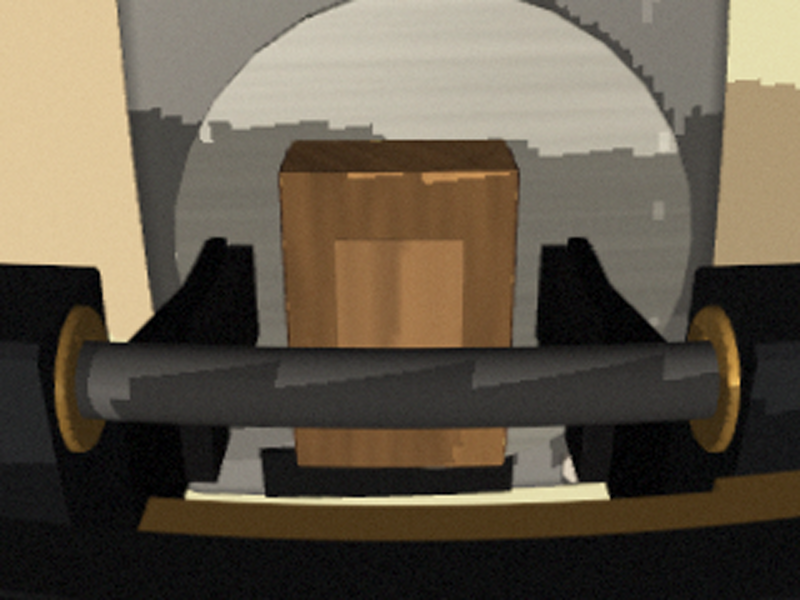

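Tips now flank the box. Close.

Call:
send_rows --pt "255 0 0 0 0" --pt "255 0 0 0 0" --pt "255 0 0 0 0" --pt "255 0 0 0 0" --pt "255 0 0 0 0" --pt "255 0 0 0 0"

```text
time_s: 24.8
position: [0.4535, 0.0153, 0.0552]
tcp_rot: [[0.99, -0.14, 0.0], [-0.14, -0.99, -0.0], [0.0, 0.0, -1.0]]
force: [-0.1, 0.1, 1.8]
opening: 0.455
grasp_force: 30.0
```

Call:
send_rows --pt "255 0 0 -0.01 0" --pt "255 0 0 -0.025 0" --pt "255 0 0 -0.025 0" --pt "255 0 0 -0.02 -0.08" --pt "255 0 0 0 -0.087" --pt "255 0 0 0 -0.086" --pt "255 -0.003 0.015 0 0" --pt "255 -0.007 0.036 0 0" --pt "255 -0.007 0.036 0 0" --pt "255 -0.007 0.036 0 0" --pt "255 -0.007 0.036 0 0" --pt "255 -0.007 0.036 0 0" --pt "255 -0.007 0.036 0 0" --pt "255 -0.007 0.036 0 0" --pt "255 -0.0045 0.023 0 0" --pt "255 -0.0029 0.0153 0 0" --pt "255 0 0 0 0" --pt "255 0 0 0 0" --pt "255 0 0 0 0"

```text
time_s: 26.38
position: [0.4281, -0.2926, 0.1346]
tcp_rot: [[0.994, 0.113, -0.002], [0.113, -0.994, 0.002], [-0.001, -0.002, -1.0]]
force: [-0.4, 0.4, -0.3]
opening: 0.457
grasp_force: 30.0
```

```bash
python3 - <<'E'
from h import *
s=st();print(s["tcp_rot"].T@(np.array([.4288,-.2946,.0035])-s["position"]))
p,d=capture("wrist");cv2.imwrite("pics/w4.png",p)
E
```

```text
26.38 [ 428.1 -292.6  134.6] psi 6.51 zax [-0.002  0.002 -1.   ] j6 37 op 39.7 gf 30.0 F [-0.4  0.4 -0.3]
[0.00066381 0.0024099  0.13109647]
```

View pics/w4.png

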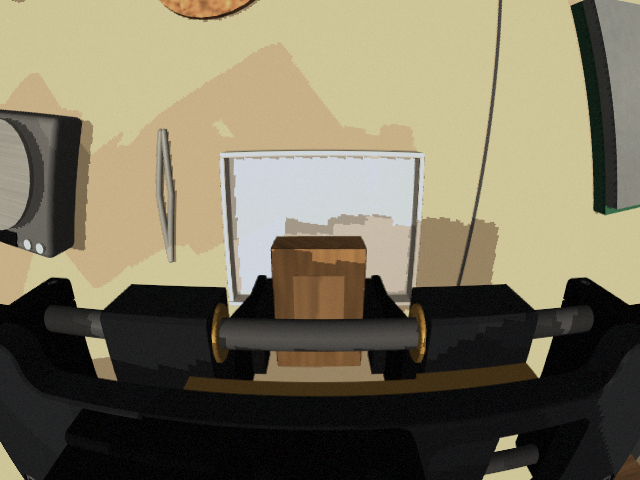

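The box is held level and aligned with the tray (320,230). Descend.

Call:
send_rows --pt "255 0.0005 0.001 0.02 0" --pt "255 0 0 0.035 0" --pt "255 0 0 0.03 0" --pt "255 0 0 0.02 0" --pt "255 0 0 0.012 0" --pt "255 0 0 0.004 0" --pt "255 0 0 0 0" --pt "255 0 0 0 0" --pt "255 0 0 0 0"

```text
time_s: 27.18
position: [0.43, -0.2956, 0.015]
tcp_rot: [[0.994, 0.113, 0.001], [0.113, -0.994, -0.001], [0.001, 0.002, -1.0]]
force: [-0.1, 0.5, -0.5]
opening: 0.455
grasp_force: 30.0
```

Call:
send_rows --pt "255 -0.001 -0.0005 0.004 0" --pt "255 0 0 0.003 0" --pt "255 0 0 0.003 0" --pt "255 0 0 0.0015 0" --pt "255 0 0 0 0" --pt "255 0 0 0 0" --pt "255 0 0 0 0"

```text
time_s: 27.77
position: [0.4282, -0.2953, 0.0031]
tcp_rot: [[0.994, 0.112, 0.0], [0.112, -0.994, -0.0], [0.0, 0.0, -1.0]]
force: [-0.6, 0.6, 7.0]
opening: 0.453
grasp_force: 30.0
```

Call:
send_rows --pt "0 0 0 0 0" --pt "0 0 0 0 0" --pt "0 0 0 0 0" --pt "0 0 0 0 0" --pt "0 0 0 -0.01 0" --pt "0 0 0 -0.03 0" --pt "0 0 0 -0.04 0" --pt "0 0 0 -0.04 0.057" --pt "0 0 0 -0.03 0.0565" --pt "0 0.015 -0.008 0 0" --pt "0 0.032 -0.017 0 0" --pt "0 0.034 -0.018 0 0" --pt "0 0.034 -0.018 0 0" --pt "0 0.034 -0.018 0 0" --pt "0 0.034 -0.018 0 0" --pt "0 0.026 -0.014 0 0" --pt "0 0.0145 -0.007 0 0" --pt "0 0 0 0 0" --pt "0 0 0 0 0"

```text
time_s: 29.35
position: [0.6517, -0.1766, 0.1525]
tcp_rot: [[1.0, 0.001, -0.001], [0.001, -1.0, -0.0], [-0.001, 0.0, -1.0]]
force: [-0.1, 0.2, 1.2]
opening: 1.0
grasp_force: 0.0
```

```bash
python3 - <<'E'
from h import *
s=st();print(s["tcp_rot"].T@(np.array([.6532,-.1762,.020])-s["position"]))
for n in("top","side"):
    p,d=capture(n);C=cloud(n,d);cv2.imwrite(f"pics/{n}8.png",p)
    print('box',blob(C,(.4286,-.2946),.05,.02,.035),'pan',blob(C,(.4597,.0067),.08,.054,.066),'weight',blob(C,(.653,-.176),.04,.03,.065),'cruc',blob(C,(.4235,.274),.045,.085,.12))
E
```

```text
29.35 [ 651.7 -176.6  152.5] psi 0.07 zax [-0.001 -0.    -1.   ] j6 65 op 87.0 gf 0.0 F [-0.1  0.2  1.2]
[ 0.00160732 -0.00041914  0.13247201]
box 0 pan 1 weight 0 cruc (109, array([422., 274.]), array([44.1, 42.7]), 46.9, np.float32(100.6))
box (1076, array([ 427.8, -295.2]), array([60. , 41.7]), 6.5, np.float32(28.3)) pan (1878, array([459.,   7.]), array([103.4, 102.7]), 75.5, np.float32(60.2)) weight (344, array([ 651.2, -177.9]), array([32.2, 37. ]), 47.6, np.float32(51.3)) cruc (277, array([422.2, 274.4]), array([48. , 43.2]), 86.1, np.float32(96.4))
```

Call:
send_rows --pt "0 0.001 0 0.02 0" --pt "0 0 0 0.035 0" --pt "0 0 0 0.035 0" --pt "0 0 0 0.025 0" --pt "0 0 0 0.012 0" --pt "255 0 0 0.005 0" --pt "255 0 0 0 0" --pt "255 0 0 0 0" --pt "255 0 0 0 0" --pt "255 0 0 0 0" --pt "255 0 0 0 0" --pt "255 0 0 0 0" --pt "255 0 0 0 0" --pt "255 0 0 0 0" --pt "255 0 0 0 0" --pt "255 0 0 0 0" --pt "255 0 0 0 0" --pt "255 0 0 0 0"

```text
time_s: 30.95
position: [0.653, -0.1764, 0.021]
tcp_rot: [[1.0, -0.001, 0.0], [-0.001, -1.0, 0.001], [0.0, -0.001, -1.0]]
force: [-0.5, 3.9, 5.6]
opening: 0.428
grasp_force: 30.0
```

Call:
send_rows --pt "255 0 0 -0.01 0" --pt "255 0 0 -0.03 0" --pt "255 0 0 -0.04 0" --pt "255 0 0 -0.03 0" --pt "255 -0.012 -0.011 0 0" --pt "255 -0.025 -0.024 0 0" --pt "255 -0.027 -0.026 0 0" --pt "255 -0.027 -0.026 0 0" --pt "255 -0.027 -0.026 0 0" --pt "255 -0.027 -0.026 0 0" --pt "255 -0.026 -0.024 0 0" --pt "255 -0.015 -0.014 0 0" --pt "255 -0.0076 -0.0064 0 0" --pt "255 0 0 0 0" --pt "255 0 0 0.015 0" --pt "255 0 0 0.02 0" --pt "255 0 0 0.01 0" --pt "255 0 0 0.003 0" --pt "255 0 0 0 0" --pt "255 0 0 0 0"

```text
time_s: 32.62
position: [0.461, 0.0051, 0.0826]
tcp_rot: [[1.0, -0.001, 0.002], [-0.001, -1.0, -0.001], [0.002, 0.001, -1.0]]
force: [0.9, -0.5, -5.7]
opening: 0.432
grasp_force: 30.0
```

Call:
send_rows --pt "255 0 0 0 0" --pt "255 0 0 0 0"

```text
time_s: 32.78
position: [0.4604, 0.0057, 0.0831]
tcp_rot: [[1.0, -0.001, 0.002], [-0.001, -1.0, -0.001], [0.002, 0.001, -1.0]]
force: [-0.4, 0.3, -4.4]
opening: 0.428
grasp_force: 30.0
```

Expected contact at TCP z ≈ 0.073.

Call:
send_rows --pt "255 -0.001 -0.001 0.004 0" --pt "255 0 0 0.003 0" --pt "255 0 0 0.002 0" --pt "255 0 0 0.0015 0" --pt "255 0 0 0 0" --pt "255 0 0 0 0" --pt "255 0 0 0 0"

```text
time_s: 33.37
position: [0.4581, 0.0073, 0.0729]
tcp_rot: [[1.0, -0.0, 0.0], [-0.0, -1.0, -0.0], [0.0, 0.0, -1.0]]
force: [-2.6, -0.2, 7.0]
opening: 0.431
grasp_force: 30.0
```

Call:
send_rows --pt "0 0 0 0 0" --pt "0 0 0 0 0" --pt "0 0 0 0 0" --pt "0 0 0 0 0" --pt "0 0 0 -0.01 0" --pt "0 0 0 -0.03 0" --pt "0 0 0 -0.04 0" --pt "0 0 0 -0.04 0" --pt "0 0 0 -0.04 0" --pt "0 0 0 -0.02 0" --pt "0 0 0.02 0 0" --pt "0 0 0.038 0 0" --pt "0 0 0.038 0 0" --pt "0 0 0.038 0 0" --pt "0 0 0.038 0 0" --pt "0 0 0.038 0 0" --pt "0 0 0.03 0 0" --pt "0 0 0.015 0 0" --pt "0 0 0 0 0" --pt "0 0 0 0 0"

```text
time_s: 35.03
position: [0.4577, -0.2475, 0.2514]
tcp_rot: [[1.0, -0.002, -0.001], [-0.002, -1.0, 0.002], [-0.001, -0.002, -1.0]]
force: [-0.4, 0.4, -0.1]
opening: 1.001
grasp_force: 0.0
```

```bash
python3 - <<'E'
from h import *
st()
for n in("top","side"):
    p,d=capture(n);C=cloud(n,d);cv2.imwrite(f"pics/{n}9.png",p)
    print(n,'box',blob(C,(.4286,-.2946),.05,.02,.035),'pan',blob(C,(.4597,.0067),.08,.054,.066),'weight',blob(C,(.459,.007),.05,.08,.13),blob(C,(.459,.007),.05,.114,.13),'cruc',blob(C,(.4235,.274),.045,.085,.12),'burner',blob(C,(.659,.18),.05,.13,.16))
E
```

```text
35.03 [ 457.7 -247.5  251.4] psi -0.13 zax [-0.001  0.002 -1.   ] j6 49 op 87.1 gf 0.0 F [-0.4  0.4 -0.1]
top box (80, array([ 439. , -280.2]), array([36.4, 16.3]), 1.9, np.float32(26.6)) pan (459, array([481.2,  26.9]), array([ 47. , 101.9]), 42.8, np.float32(58.6)) weight (68, array([468.1,  14.6]), array([15.1, 34.7]), 40.7, np.float32(103.5)) (20, array([464.6,  12. ]), array([ 6.4, 18.9]), 40.7, np.float32(121.3)) cruc (111, array([422., 274.]), array([44.5, 42.6]), 46.9, np.float32(100.7)) burner (68, array([657.1, 180.4]), array([21.1, 20.1]), 2.5, np.float32(141.0))
side box (1075, array([ 427.8, -295.1]), array([60. , 41.7]), 6.4, np.float32(28.3)) pan 1 weight 0 0 cruc 0 burner (106, array([656.7, 179.1]), array([20.5, 23. ]), 81.8, np.float32(140.5))
```

View pics/side9.png

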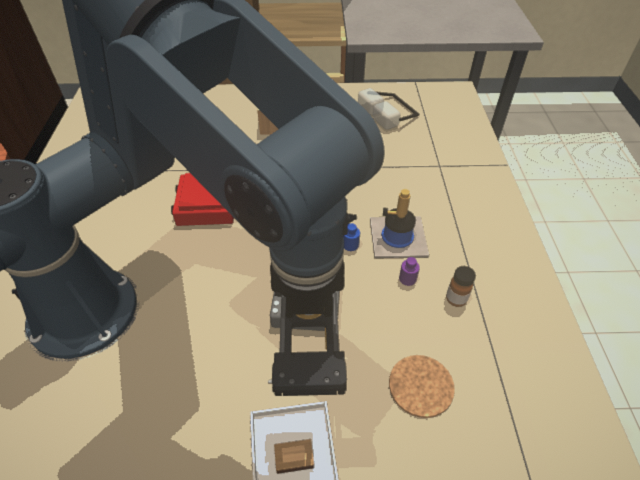

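The burner stands on the mat (398,232) and the matchbox lies in the tray (293,457). The top depth picture puts the weight's knob at z 0.122, upright on the pan, and the crucible on the plate.

```bash
python3 -c "
from rig import *
print(hand_in())"
```

```text
the job is handed in; nothing more can be done
None
```

The job is handed in at about 35 s: burner on the heat mat, matchbox flat in the tray, crucible on the hotplate, each measured within about 3 mm of centre; the weight is on the balance pan, its position taken from the gripper at release and a half-hidden camera view.

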